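# Vent the block heater: hold its sprung lid at the index arm

## Robot

A 6-joint arm with a two-finger parallel gripper is mounted at the origin on a cart in front of the work surface, level with it; the furniture and walls round the work are solid. World frame = base frame: x ahead of the robot, y to its left, z up, the work surface at z = 0. Lengths are in mm, angles in rad, forces in N, time in s.
With the tool pointing down it reaches from about 375 to 750 mm from the base axis. Payload 9 kg.
Tool frame: the origin (TCP) lies midway between the tips of the shut fingers; the grasp point (between the pads) lies 19 mm behind it; z points along the fingers, y is the line along which they close (so a half turn about z gives the same grasp; the last joint's range is limited). The gripper opens to 85 mm and grips with 20 to 120 N. Pads are 22 mm wide; open, the fingers measure 114 mm over their backs; the gripper's body (76 mm by 85 mm) begins 54 mm behind the grasp point. The pads swing forward as they close: fully open they stand 13 mm farther back than shut.
Start: joints at [1.088, 0.104, 0.097, 1.564, 0, 1.353], TCP at [157.033, 579.118, 231.331] pointing down, gripper open.
Joint ranges: [-2.99, 2.99], [-0.84, 1.86], [-1.1, 1.16], [-1.84, 2.11], [-1.51, 1.56], [-3.14, 3.14]. Speed limits (rad/s): [2.22, 2.22, 2.57, 3.14, 3.14, 3.14].

## Interface

Orientations are given as a unit quaternion [w, x, y, z].
In Python, from station import arm, eyes, job, get_state gives the robot as it stands (arm), with the cameras (eyes), the job (job) and the readings as plain functions.
- The arm moves only by the shell command python3 jog.py 'ROWS' [OPENING] [FORCE]. ROWS is rows parted by semicolons, their numbers by spaces, 1 to 10 of them, each of 6 numbers: dx, dy, dz in mm, then a rotation vector rx, ry, rz in rad; each row is the pose to reach, as a shift and turn from the pose commanded when the command began, along the tool's axes at that moment; what a row does not reach only later rows make up. A row lasts 1/10 s, in which the tool goes at most 50 mm and 0.15 rad, less where a joint would pass 70% of its speed; a pose out of reach is approached as far as the arm can. OPENING is the finger opening in mm, set as the command begins (- or left out keeps the last). The fingers move at their own pace and stop on an object; FORCE is the grip in N (left out, the last holds). Time passes only in rows, so rows that do not move let the fingers close. It prints the time, the measured TCP pose, the force, the opening and the grip force at its end.
- get_state(): the state, without advancing time (a new reading comes with each control period).
- eyes.snapshot(name): name is "scene" or "top" or "wrist"; returns a dict with "pixels" (400x640x3 uint8, red, green, blue), "fx", "fy", "cx", "cy" (pixels), "extrinsics" (4x4, takes a point from world to camera coordinates); the wrist camera has in their place "mount" (4x4, takes a point from camera to tool coordinates, whose origin is the TCP and whose axes are the flange's). Camera axes: x right, y up, looking along -z (the intrinsics and any distortion apply to the point x, -y, -z); pixel columns grow to the right and rows downward; lengths in mm; the calibration is good to about 2 mm. A picture is of the moment at which its call begins: read the wrist's pose just before it. There is no depth.
- job.finish_job(): hands the job in; it is judged then, once.
The state is a dict: "clock": time; "joints": joint angles; "joint_vel": joint speeds; "joint_torque": joint torques, N m; "tcp_pos": TCP position; "orientation": TCP orientation; "ft_force": force on the tool from outside, world axes, zero at the start; "moment": the same for the moment, N m; "opening": finger opening in mm; "finger_force": force on a finger pad.
Only numpy, scipy, OpenCV 4.12 (cv2) and the standard library are available. Lean on these libraries where they do the work, as an engineer would, in place of code of your own. Each camera call takes 0.05 s, during which the arm holds its last target. There are 200 camera calls.

## Task

The block heater on the desk has to be vented: first take the timer off its lid and set it down gently, face up, on the desk top, clear of the other things (flat papers do not matter), without lifting the lid while the timer is on it. Then take the lid by the upright fin at its front, raise it against its spring until the pin on the lid's left-hand edge stands level with the tip of the index arm on the quadrant beside it, and finish while still holding the lid still at that angle. Leave the index arm as it is set and do not disturb the other things on the desk.

Things in the scene. Friction and masses are not known exactly. Their poses are not given: they have to be found in the camera images.
- heater: White bench block heater, fixed; housing 220 (x) x 180 (y) x 75 mm, top of closed lid at 90 mm. Origin: centre of its underside; x to the hinged rear, -x the front with the display, y left, z up. Turned up to 0.3 rad. The lid is part of it. On its left, 110 to 130 mm from the centre line, rear half, stand a quarter plate with ticks each 10 degrees and the index arm, up to 95 mm above the hinge.
- heater_lid (a joint): Opening angle of the grey lid (220 x 180 x 14.5 mm), rad: 0 closed, grows as the front edge rises, stop at 1.3. Hinge line: rear upper edge of the housing, along the heater's y. A spring and its weight (0.3 kg) push it shut: about 4 N at the fin when closed, 7 N at 0.8 rad; let go, it falls shut.
- vent_mark (a joint): Angle at which the index arm is set, rad, on the same hinge line and counted the same way as the lid: when the lid's angle equals it, pin and tip are level. Set between 0.35 and 0.75; held by friction (0.4 N m), must not be shifted.
- lid_grip (a point): Grasp point in the black upright fin on the lid, front middle. Fin: 14 mm thick (y), 36 mm long (x), 40 mm above the lid's top. Point: 27 mm above the lid's top, 195 mm in front of the hinge line and 41.5 mm above it (closed). Axes turn with the lid: x to the hinge, y left, z square to the lid. Pinch from above, closing along y; the fin turns between the pads as the lid rises.
- lid_hinge (a point): Middle of the lid's hinge line (75.5 mm above the desk). Axes turn with the lid: y along the hinge line (to the left), -x towards the lid's front edge; opening turns the lid about +y.
- lid_pin (a point): Steel pin, 10 mm thick, that juts 16 mm sideways from the lid's left edge; the point is its outer end, 118 mm in front of the hinge line. Axes turn with the lid.
- mark_tip (a point): Middle of the dark steel peg (10 mm thick, 18 mm long, sideways) at the free end of the index arm, 118 mm from the hinge line, 15 mm further out to the left than the end of the lid's pin. Axes turn with the arm as the lid's do with the lid.
- timer: Flat white digital timer, 66 (its x) x 62 (its y) x 18 mm, 0.06 kg, lying face up on the rear part of the closed lid at the start. Origin: centre of its underside; z up out of its face. Grasp across its sides from above. The desk top round x 0.47, y 0.25 is always free for it.
- cup_c: Specimen cup with a screw lid, 64 mm wide and high, standing in front of the heater to the left; origin under its centre. Bystander.
- keys: Bunch of keys, 110 x 121 x 8 mm, lying in front of the heater; origin under its centre. Bystander.
- tape_roll: Roll of tape lying flat, 103 x 101 x 25 mm, front right; origin under its centre. Bystander.
- stapler: Stapler, 128 x 34 x 42 mm, at the right; origin under its centre. Bystander.
- sanitizer: Pump bottle, 62 x 75 x 187 mm, fixed at the right rear; origin under its centre. Bystander.

How it is judged (in metres and radians):
On the way, in this order (a step that is already met when the one before it is completed fails the run):
1. the timer lies face up on the desk top, let go, and the lid is shut (height (world z) of timer below 0.008 m and angle between timer's own z axis and vertical below 0.1 rad and linear speed of timer below 0.03 m/s and contact force between timer and the fingers below 0.1 N and contact force between timer and heater below 0.1 N and value of joint heater_lid below 0.05 rad), for 0.2 s.
2. the fingers hold the lid level with the index arm (angle between the x axis of lid_pin and the x axis of mark_tip, either way round below 0.07 rad and contact force between the fingers and heater above 1 N), for 0.2 s.
At the end, for the whole second after the job is handed in: The lid is held by the fingers (more than 1 N), at rest, within 0.07 rad (4 degrees) of the index arm's angle; the timer lies face up on the desk top (not on or against the heater or on anything else), let go and at rest (all of step 2 and velocity of joint heater_lid between -0.06 and 0.06 rad/s and height (world z) of timer below 0.008 m and angle between timer's own z axis and vertical below 0.1 rad and linear speed of timer below 0.03 m/s and contact force between timer and the fingers below 0.1 N and contact force between timer and heater below 0.1 N); the arm keeps its last pose, push and grip.
It fails at once if the lid is lifted before the timer is down on the desk (value of joint heater_lid above 0.08 rad and height (world z) of timer above 0.02 m).
It fails at once if the timer is dropped or thrown (over 0.8 m/s out of the fingers) (linear speed of timer above 0.8 m/s and contact force between timer and the fingers below 0.1 N).
It fails at once if the index arm is shifted (distance of mark_tip from where it was at the start of the episode above 0.008 m).
It fails at once if another thing on the desk is displaced by more than 3 cm (distance of any of cup_c, keys, tape_roll, stapler from where it was at the start of the episode above 0.03 m).
It fails at once if the cup is tipped (angle between cup_c's own z axis and vertical above 0.35 rad).
It also fails if it takes over 64 s, if anything falls off the work surface, if the arm or the gripper's body presses on something with over 40 N, if the wrist force passes 120 N, or if a joint passes its speed limit or range.

## Working session

There is one attempt and no reset: what is moved stays moved. The work goes in short steps, Python scripts to look and compute and a shell command to move; the robot and the scene stay as the last step left them, time stands still between calls to the robot, and variables do not carry over. Pictures are saved under pics/ and viewed, at most 10 in all, crops included, and the job is handed in when it is done.

```bash
ls; mkdir -p pics
cat > h.py <<'E'
import numpy as np, cv2
from station import arm, eyes, job, get_state
from scipy.spatial.transform import Rotation as R
def snap(n,f):
    s=get_state(); d=eyes.snapshot(n); cv2.imwrite('pics/'+f,d['pixels'][:,:,::-1]); 
    d['s']=s; np.save('pics/'+f+'.npy',d,allow_pickle=True); return d
def load(f): return np.load('pics/'+f+'.npy',allow_pickle=True).item()
def campose(d):
    if 'extrinsics' in d: return np.linalg.inv(np.array(d['extrinsics']))
    s=d['s']; q=s['orientation']; T=np.eye(4); T[:3,:3]=R.from_quat([q[1],q[2],q[3],q[0]]).as_matrix(); T[:3,3]=s['tcp_pos']
    return T@np.array(d['mount'])
def ray(d,u,v):
    T=campose(d); r=np.array([(u-d['cx'])/d['fx'],-(v-d['cy'])/d['fy'],-1.]); r=T[:3,:3]@r
    return T[:3,3],r/np.linalg.norm(r)
def onz(d,u,v,z):
    o,r=ray(d,u,v); return o+r*(z-o[2])/r[2]
def proj(d,p):
    c=np.linalg.inv(campose(d))@np.append(p,1); return np.array([d['cx']+d['fx']*c[0]/-c[2], d['cy']-d['fy']*c[1]/-c[2]])
def tri(*rs):
    A=0;b=0
    for o,r in rs:
        P=np.eye(3)-np.outer(r,r); A=A+P; b=b+P@o
    x=np.linalg.solve(A,b); return x,[round(float(np.linalg.norm(np.cross(x-o,r))),1) for o,r in rs]
E
python3 - <<'E'
from h import *
for n in ['scene','top','wrist']:
    d=snap(n,n+'0.png'); print(n,[ (k,np.array(v).round(3).tolist() if not isinstance(v,str) else v) for k,v in d.items() if k not in('pixels','s')]); print(campose(d).round(2).tolist())
print(get_state())
a=np.hstack([cv2.imread('pics/top0.png'),cv2.imread('pics/scene0.png')])
E
```

```text
jog.py
pics
station.py
scene [('fx', 507.268), ('fy', 507.268), ('cx', 321.879), ('cy', 196.068), ('extrinsics', [[0.758, -0.652, -0.018, -486.528], [0.355, 0.389, 0.85, -232.791], [-0.547, -0.651, 0.526, -955.606], [0.0, 0.0, 0.0, 1.0]])]
[[0.76, 0.35, -0.55, -71.45], [-0.65, 0.39, -0.65, -848.92], [-0.02, 0.85, 0.53, 691.61], [0.0, 0.0, 0.0, 1.0]]
top [('fx', 450.131), ('fy', 450.131), ('cx', 318.91), ('cy', 201.669), ('extrinsics', [[0.028, -0.999, 0.018, -143.972], [0.998, 0.029, 0.061, -555.932], [-0.062, 0.016, 0.998, -1204.887], [0.0, 0.0, 0.0, 1.0]])]
[[0.03, 1.0, -0.06, 484.02], [-1.0, 0.03, 0.02, -108.39], [0.02, 0.06, 1.0, 1239.16], [0.0, 0.0, 0.0, 1.0]]
wrist [('fx', 311.747), ('fy', 311.747), ('cx', 315.298), ('cy', 200.194), ('mount', [[0.001, 0.966, 0.258, 65.819], [1.0, -0.001, 0.001, -0.231], [0.001, 0.258, -0.966, -142.13], [0.0, 0.0, 0.0, 1.0]])]
[[0.26, -0.93, -0.25, 93.38], [0.97, 0.25, 0.07, 595.97], [-0.0, -0.26, 0.97, 372.76], [0.0, 0.0, 0.0, 1.0]]
{'clock': 0.15, 'joints': array([1.08831245e+00, 1.04543120e-01, 9.66712384e-02, 1.56391397e+00,
       1.97346642e-05, 1.35311566e+00]), 'joint_vel': array([ 7.41419923e-05, -2.61266557e-03,  2.37970685e-03, -1.03321119e-03,
        4.21936838e-04, -1.60250812e-04]), 'joint_torque': array([ 3.81537073e-03, -5.57358491e+01,  5.04006064e+01,  1.26213659e-02,
       -2.18574114e-04,  3.31499291e-05]), 'tcp_pos': array([156.88729199, 578.86826783, 230.72493366]), 'orientation': array([-1.78959417e-04,  1.32015093e-01,  9.91247583e-01, -4.61366490e-04]), 'ft_force': array([ 0.03751779, -0.10019047,  0.02667071]), 'moment': array([-0.03906644, -0.03561957,  0.02472421]), 'finger_force': 0.0, 'opening': 85.38091012998235}
```

View pics/top0.png

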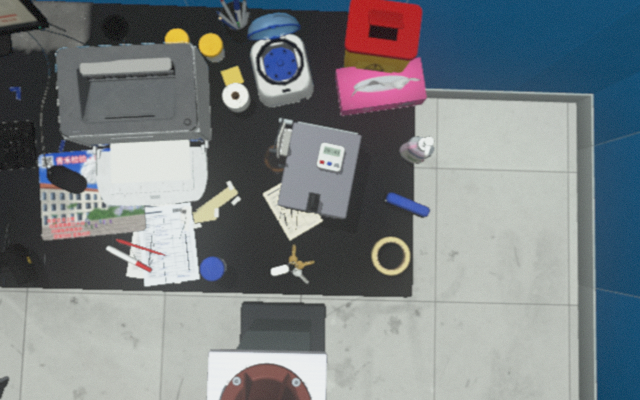

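View pics/scene0.png

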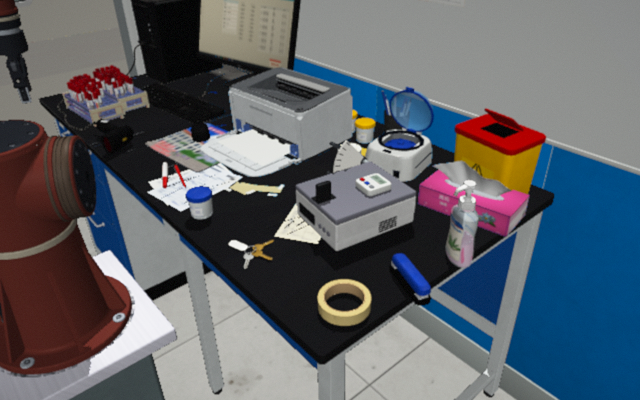

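The top view shows the timer at about (331,157), the lid's corners near (291,122), (360,134), (347,218) and (280,206), the fin at (313,202) and the quadrant at (286,138). The scene view shows the timer at (373,184) and the fin at (323,190). Next I'll segment these.

Run:
```python
from h import *
t=load('top0.png'); s=load('scene0.png')
for d,pts in((t,[(331,150),(300,170),(313,200),(340,200),(284,145)]),(s,[(373,180),(350,195),(323,190),(345,158)])):
    print([cv2.cvtColor(d['pixels'],cv2.COLOR_RGB2HSV)[v,u].tolist() for u,v in pts])
def comp(d,mask,seed):
    n,l,st,c=cv2.connectedComponentsWithStats(mask.astype('uint8'),connectivity=4); k=l[seed[1],seed[0]]; return (l==k).astype('uint8'),st[k],c[k]
def rect(m):
    c=max(cv2.findContours(m,0,2)[0],key=cv2.contourArea); return c
H=cv2.cvtColor(t['pixels'],cv2.COLOR_RGB2HSV).astype(int)
m,st,c=comp(t,(H[...,2]>185)&(H[...,1]<40),(331,150)); print('timer top',st,c,cv2.minAreaRect(rect(m)))
m,st,c=comp(t,(H[...,2]>85)&(H[...,2]<170)&(H[...,1]<60),(300,170)); cc=rect(m); print('lid',st,cv2.minAreaRect(cc), cv2.approxPolyDP(cv2.convexHull(cc),4,True)[:,0].tolist())
m,st,c=comp(t,(H[...,2]<60),(313,200)); print('fin',st,c)
a=cv2.resize(t['pixels'][110:230,265:375],None,fx=5,fy=5,interpolation=2)[:,:,::-1]
b=cv2.resize(s['pixels'][135:255,285:425],None,fx=5,fy=5,interpolation=2)[:,:,::-1]
cv2.imwrite('pics/a.png',a);cv2.imwrite('pics/b.png',b)
```

```text
[[70, 26, 178], [114, 16, 156], [90, 18, 71], [109, 18, 154], [39, 9, 188]]
[[60, 6, 228], [118, 23, 145], [75, 30, 17], [30, 6, 178]]
timer top [     0      0    640    400 168415] [307.7653     162.36478342] ((319.5, 199.5), (399.0, 639.0), 90.0)
lid [ 269  117   93  102 5595] ((309.8107604980469, 170.11598205566406), (88.1817855834961, 93.33527374267578), 11.003541946411133) [[280, 117], [361, 136], [345, 217], [291, 214], [278, 205], [269, 149]]
fin [     0      0    640    400 211794] [344.47047603 209.53593114]
```

View pics/b.png

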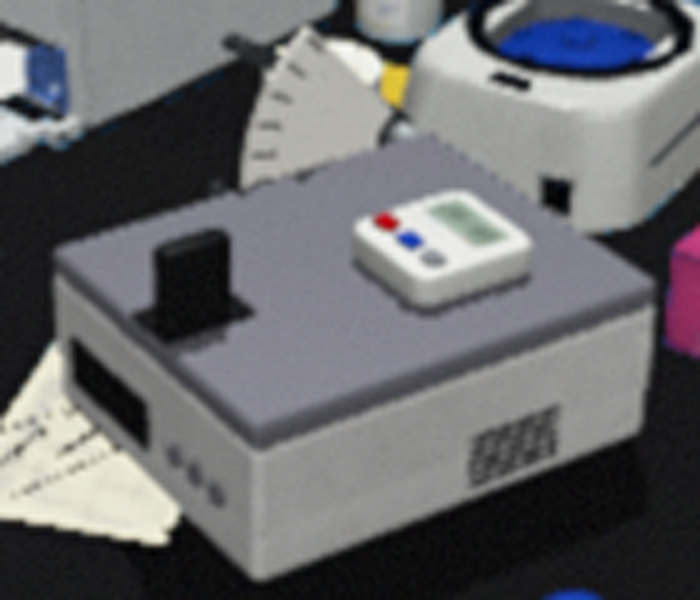

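The crop shows the lid's four corners at crop (57,247), (258,440), (655,285) and (420,135). The timer's top is centred near (443,240), the fin's top is at (155–230, 235), and there's a dark index peg near (243,45).

View pics/a.png

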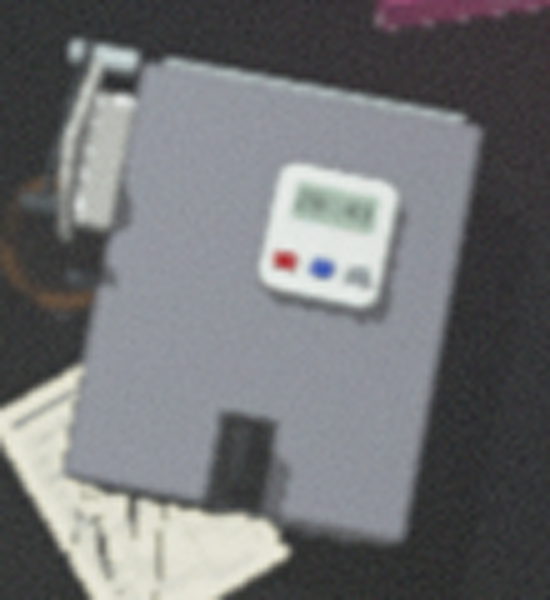

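The top crop shows the lid's corners at crop (145,65), (483,128), (405,540) and (65,472). The timer's centre is at (328,236), the fin spans (215–275, 412–515), the lid pin is near (85,275), and the index peg is near (38,200). Now I'll triangulate these.

Run:
```python
from h import *
np.set_printoptions(precision=1,suppress=True)
t=load('top0.png'); s=load('scene0.png')
T=lambda p:ray(t,265+p[0]/5-.4,110+p[1]/5-.4); S=lambda p:ray(s,285+p[0]/5-.4,135+p[1]/5-.4)
P={}
for n,a,b in [('FL',(65,472),(57,247)),('FR',(405,540),(258,440)),('BR',(483,128),(655,285)),('BL',(145,65),(420,135)),
  ('timer',(328,236),(443,240)),('tRed',(285,261),(385,222)),('tBlue',(322,268),(408,241)),('peg',(38,200),(243,45))]:
    x,e=tri(T(a),S(b)); P[n]=x; print(n,x,e)
for n in('FL','FR','BR','BL'): 
    pass
f=lambda p:np.array(onz(t,265+p[0]/5-.4,110+p[1]/5-.4,90))
q={k:f(v) for k,v in dict(FL=(65,472),FR=(405,540),BR=(483,128),BL=(145,65)).items()}
g=lambda p:np.array(onz(s,285+p[0]/5-.4,135+p[1]/5-.4,90))
q2={k:g(v) for k,v in dict(FL=(57,247),FR=(258,440),BR=(655,285),BL=(420,135)).items()}
for Q in(q,q2):
    c=sum(Q.values())/4; print('lid centre',c, Q)
    for a,b in('FL','BL'),('FR','BR'),('FR','FL'),('BR','BL'):
        d=Q[b]-Q[a]; print(a,b,np.linalg.norm(d),np.degrees(np.arctan2(d[1],d[0])))
for a,b in ((260,285),(283,163)),((375,308),(400,185)),((375,308),(260,285)):
    z=[np.array(onz(t,265+p[0]/5-.4,110+p[1]/5-.4,108)) for p in(a,b)]; d=z[1]-z[0]; print('timer edge',np.linalg.norm(d),np.degrees(np.arctan2(d[1],d[0])))
```

```text
FL [546.  -21.3  89.1] [0.5, 0.5]
FR [ 516.  -196.3   82.6] [1.0, 1.0]
BR [ 730.2 -230.7   86.8] [1.6, 1.6]
BL [757.2 -54.2  85.9] [2.4, 2.4]
timer [ 670.  -152.2  100.3] [0.3, 0.3]
tRed [ 655.  -130.1  106.4] [1.0, 1.0]
tBlue [ 651.9 -148.7  105.5] [1.3, 1.3]
peg [675.7  -8.  146.7] [0.5, 0.5]
lid centre [ 637.9 -126.4   90. ] {'FL': array([546.3, -21.7,  90. ]), 'FR': array([ 516.6, -196.3,   90. ]), 'BR': array([ 730.7, -231.5,   90. ]), 'BL': array([758. , -55.9,  90. ])}
FL BL 214.4518198225219 -9.178763304560134
FR BR 216.99149368606592 -9.341595651419343
FR FL 177.12022918782574 80.31966919745419
BR BL 177.73287090354003 81.1398387745149
lid centre [ 631.6 -129.4   90. ] {'FL': array([544.6, -22.3,  90. ]), 'FR': array([ 508.1, -203.7,   90. ]), 'BR': array([ 724.3, -233.3,   90. ]), 'BL': array([749.3, -58.4,  90. ])}
FL BL 207.88430195553804 -9.993712887519713
FR BR 218.28446703533626 -7.787391920273546
FR FL 185.02392682291858 78.60808018083154
BR BL 176.65805510255063 81.86295490714328
timer edge 63.477871079040504 -8.989761401602987
timer edge 64.19805036555557 -9.987210562115033
timer edge 59.354343284218274 80.35085146024078
```

```bash
cat >> h.py <<'E'
def rel(p,yaw=None,pitch=0):
    """row to reach TCP p with tool y axis at world yaw (deg), pointing down"""
    s=get_state(); q=s['orientation']; R0=R.from_quat([q[1],q[2],q[3],q[0]]).as_matrix()
    d=R0.T@(np.array(p)-s['tcp_pos']); w=np.zeros(3)
    if yaw is not None:
        a=np.radians(yaw); y=np.array([np.cos(a),np.sin(a),0]); z=np.array([0,0,-1.]); x=np.cross(y,z)
        Rt=R.from_rotvec(pitch*y).as_matrix()@np.stack([x,y,z],1); w=R.from_matrix(R0.T@Rt).as_rotvec()
    print('row',d.round(1).tolist(),w.round(3).tolist())
E
python3 -c "
from h import *
rel([670,-152,220],80.6)"
r='-686.5 -571 11 0 0 -0.101'; python3 jog.py '-686.5 -571 11 0 0 -0.101;-686.5 -571 11 0 0 -0.101;-686.5 -571 11 0 0 -0.101;-686.5 -571 11 0 0 -0.101;-686.5 -571 11 0 0 -0.101;-686.5 -571 11 0 0 -0.101;-686.5 -571 11 0 0 -0.101;-686.5 -571 11 0 0 -0.101;-686.5 -571 11 0 0 -0.101;-686.5 -571 11 0 0 -0.101' 85
python3 -c "
from h import *
rel([670,-152,220],80.6)"
```

```text
clock: 1.15
tcp_pos: [445.1, 168.0, 225.1]
orientation: [0.0, 0.082, 0.997, 0.0]
ft_force: [0.9, 1.3, 0.1]
opening: 84.8
finger_force: 0.0
row [-274.1, -279.0, 5.1] [0.0, 0.0, 0.0]
```

```bash
python3 jog.py '-274 -279 5 0 0 0;-274 -279 5 0 0 0;-274 -279 5 0 0 0;-274 -279 5 0 0 0;-274 -279 5 0 0 0;-274 -279 5 0 0 0;-274 -279 5 0 0 0;-274 -279 5 0 0 0;-274 -279 5 0 0 0;-274 -279 5 0 0 0'
python3 - <<'E'
from h import *
d=snap('wrist','w1.png'); print(get_state()['tcp_pos'], get_state()['clock'])
for p in [(670,-152,108),(554,-112.7,130),(675.7,-8,146.7),(637.9,-126.4,90)]: print(p,proj(d,p).round(1))
E
```

```text
clock: 2.15
tcp_pos: [668.9, -150.6, 218.7]
orientation: [-0.001, 0.082, 0.997, 0.001]
ft_force: [-0.6, 0.3, -0.2]
opening: 84.9
finger_force: 0.0
[ 668.85408585 -149.6409572   219.70647503] 2.2
(670, -152, 108) [314.1 200. ]
(554, -112.7, 130) [343.2  34.4]
(675.7, -8, 146.7) [516.8 189.3]
(637.9, -126.4, 90) [337.2 154.6]
```

View pics/w1.png

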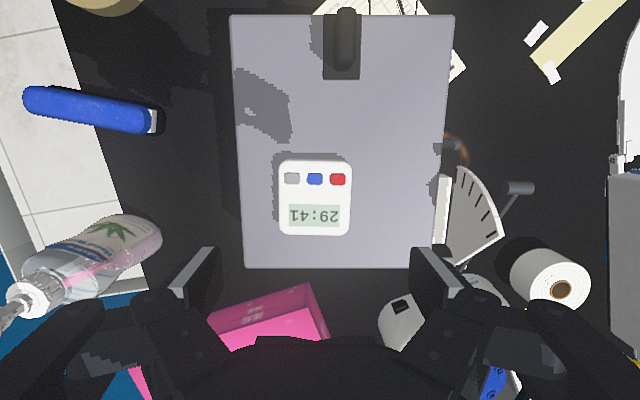

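The wrist view shows the timer at (279–351, 160–235), centred near (315,197), which is within 3 px of the prediction. The fin is at (344,40), the index peg at (520,188), the lid pin's outer end at (463,147), and the lid corners at (230,15), (455,15), (441,268) and (245,268).

Run:
```python
from h import *
np.set_printoptions(precision=1,suppress=True)
t=load('top0.png'); s=load('scene0.png'); w=load('w1.png')
g=cv2.cvtColor(w['pixels'],cv2.COLOR_RGB2HSV).astype(int)
m=((g[...,2]>195)&(g[...,1]<60)).astype('uint8'); m[:140]=0;m[250:]=0;m[:,:260]=0;m[:,370:]=0
c=max(cv2.findContours(m,0,2)[0],key=cv2.contourArea); r=cv2.minAreaRect(c); print(r)
T=lambda p:ray(t,265+p[0]/5-.4,110+p[1]/5-.4); S=lambda p:ray(s,285+p[0]/5-.4,135+p[1]/5-.4)
x,e=tri(ray(w,*r[0]),T((328,236)),S((443,240)));print('timer top',x,e, onz(w,*r[0],108))
pts=[np.array(onz(w,u,v,108)) for u,v in cv2.boxPoints(r)]
for i in range(4):
    d=pts[(i+1)%4]-pts[i]; print('edge',np.linalg.norm(d),np.degrees(np.arctan2(d[1],d[0])))
q={k:np.array(onz(w,*v,90)) for k,v in dict(FL=(455,15),FR=(230,15),BR=(245,268),BL=(441,268)).items()}
print('lid c',sum(q.values())/4)
for a,b in('FL','BL'),('FR','BR'),('FR','FL'),('BR','BL'):
    d=q[b]-q[a]; print(a,b,np.linalg.norm(d),np.degrees(np.arctan2(d[1],d[0])))
peg,e=tri(ray(w,520,188),T((38,200)),S((243,45))); print('peg',peg,e)
pin,e=tri(ray(w,463,146.5),T((68,275))); print('pin',pin,e)
print('finbase',onz(w,342,45,90),'fintop',onz(w,344,12,130),onz(t,265+245/5-.4,110+450/5-.4,130))
# peg extents
for u in(507,534): print(onz(w,u,188,peg[2]))
```

```text
((314.528564453125, 197.68540954589844), (72.37420654296875, 74.24333190917969), 1.2453643083572388)
timer top [ 670.1 -152.   100.1] [0.3, 0.5, 0.2] [ 668.1 -151.3  108. ]
edge 64.2421534235055 167.63472235391927
edge 58.77232476903473 79.3307277092572
edge 64.33418115871766 -8.960542108758698
edge 62.59208997831345 -100.75308756186455
lid c [ 638.6 -121.6   90. ]
FL BL 216.08056665092278 -6.39551440927344
FR BR 215.7528226576319 -9.635830055275134
FR FL 174.80008529804692 80.5816814299499
BR BL 187.01381219653805 80.57290396424321
peg [675.3  -7.6 147.3] [1.3, 1.0, 0.6]
pin [647.7 -20.1  93.2] [0.5, 0.5]
finbase [ 552.7 -110.    90. ] fintop [ 540.8 -110.3  130. ] [ 557.6 -113.1  130. ]
[673.4 -15.1 147.3]
[676.5   3.6 147.3]
```

```bash
python3 jog.py '0 1 25 0 0 0;0 1 50 0 0 0;0 1 75 0 0 0;0 1 75 0 0 0;0 1 75 0 0 0'
python3 - <<'E'
from h import *
np.set_printoptions(precision=1,suppress=True)
d=snap('wrist','w2.png');w=load('w1.png')
def tm(w,x0,x1,y0,y1):
    g=cv2.cvtColor(w['pixels'],cv2.COLOR_RGB2HSV).astype(int)
    m=((g[...,2]>195)&(g[...,1]<60)).astype('uint8'); k=np.zeros_like(m);k[y0:y1,x0:x1]=1; m*=k
    c=max(cv2.findContours(m,0,2)[0],key=cv2.contourArea); return cv2.minAreaRect(c)
a=tm(w,260,370,140,250); b=tm(d,240,390,120,290); print(b)
x,e=tri(ray(w,*a[0]),ray(d,*b[0])); print(x,e,onz(d,*b[0],108)); rel([x[0],x[1],87],80.6); print(get_state()['ft_force'])
E
```

```text
clock: 2.7
tcp_pos: [669.0, -147.9, 146.4]
orientation: [0.0, 0.081, 0.997, 0.0]
ft_force: [0.1, -0.6, 1.0]
opening: 85.1
finger_force: 0.0
((309.7793273925781, 226.2685546875), (99.447998046875, 97.99602508544922), 1.3639276027679443)
[ 669.6 -151.7  101.9] [0.1, 0.1] [ 667.4 -151.3  108. ]
row [-0.3, -3.3, 60.3] [-0.0, 0.002, 0.001]
[-0.  -0.7  0.9]
```

```bash
python3 jog.py '0 -3.3 20 0 0 0;0 -3.3 40 0 0 0;0 -3.3 50 0 0 0;0 -3.3 55 0 0 0;0 -3.3 58 0 0 0;0 -3.3 58 0 0 0' && python3 jog.py '0 0 0 0 0 0;0 0 0 0 0 0;0 0 0 0 0 0;0 0 0 0 0 0;0 0 0 0 0 0;0 0 0 0 0 0' 50 30
```

```text
clock: 3.35
tcp_pos: [669.2, -152.3, 87.9]
orientation: [0.0, 0.082, 0.997, -0.0]
ft_force: [0.2, 0.4, 0.9]
opening: 85.3
finger_force: 0.0
clock: 3.95
tcp_pos: [669.3, -152.4, 88.2]
orientation: [0.001, 0.082, 0.997, -0.0]
ft_force: [-1.7, 1.5, 6.7]
opening: 61.1
finger_force: 32.5
```

```bash
python3 jog.py '0 0 -10 0 0 0;0 0 -35 0 0 0;0 0 -70 0 0 0;0 0 -110 0 0 0;0 0 -130 0 0 0;0 0 -132 0 0 0' - 40 && python3 jog.py '10 15 0 0 0 0;35 49 0 0 0 0;67 93 0 0 0 0;97 135 0 0 0 0;127 176 0 0 0 0;157 218 0 0 0 0;187 260 0 0 0 0;217 301 0 0 0 0;245 340 0 0 0 0;262 364 0 0 0 0' && python3 jog.py '0 0 0 0 0 0;0 0 0 0 0 0'
python3 - <<'E'
from h import *
d=snap('wrist','w3.png'); d=snap('scene','s3.png'); t=snap('top','t3.png')
x=np.hstack([cv2.imread('pics/w3.png')[:,:],]); y=cv2.resize(cv2.imread('pics/s3.png'),(400,250));z=cv2.resize(cv2.imread('pics/t3.png'),(400,250))
cv2.imwrite('pics/c3.png',np.vstack([cv2.resize(x,(800,500))[150:500],np.hstack([y,z])])); print(get_state())
E
```

```text
clock: 4.55
tcp_pos: [670.2, -152.9, 223.6]
orientation: [0.003, 0.082, 0.997, -0.001]
ft_force: [0.4, -1.0, 0.0]
opening: 61.0
finger_force: 43.7
clock: 5.55
tcp_pos: [467.5, 251.7, 218.1]
orientation: [-0.001, 0.081, 0.997, -0.0]
ft_force: [0.8, 0.3, -0.6]
opening: 60.9
finger_force: 43.7
clock: 5.75
tcp_pos: [468.9, 250.1, 218.2]
orientation: [-0.001, 0.081, 0.997, -0.0]
ft_force: [-0.5, 0.3, 0.2]
opening: 60.9
finger_force: 43.7
{'clock': 5.9, 'joints': array([ 2.40500724e-01, -1.05822326e-01, -1.35657744e-01,  1.54171704e+00,
       -1.35763660e-04,  4.05574128e-01]), 'joint_vel': array([-0.0093707 ,  0.00054032,  0.00530808,  0.00159485,  0.00220853,
        0.00077675]), 'joint_torque': array([ 9.05621834e-01, -4.55363274e+01,  5.06771636e+01,  2.97520752e-02,
        2.48953910e-02, -4.56799928e-03]), 'tcp_pos': array([469.96799171, 248.65664339, 218.57223954]), 'orientation': array([-3.36961565e-04,  8.24429916e-02,  9.96595708e-01, -1.84387028e-04]), 'ft_force': array([-0.0029133 , -0.97755347, -0.06603362]), 'moment': array([-0.04500245, -0.0240453 ,  0.01935035]), 'finger_force': 43.67758512496948, 'opening': 60.65348398015346}
```

View pics/c3.png

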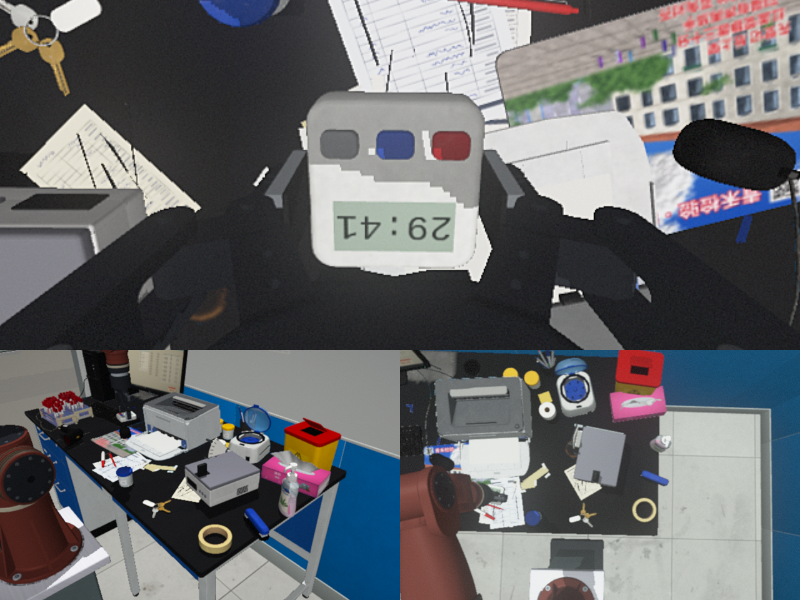

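The picture shows the timer held level and face up, centred at about (395,180) in the composite. The cup (blue cap) and the papers are further away, and the lid is shut. I'll lower it.

```bash
python3 jog.py '0 0 30 0 0 0;0 0 75 0 0 0;0 0 120 0 0 0;0 0 160 0 0 0;0 0 185 0 0 0;0 0 200 0 0 0;0 0 208 0 0 0;0 0 212 0 0 0;0 0 213 0 0 0;0 0 213 0 0 0' && python3 jog.py '0 0 1 0 0 0;0 0 2 0 0 0;0 0 3 0 0 0;0 0 3 0 0 0'
```

```text
clock: 6.9
tcp_pos: [470.6, 249.8, 7.3]
orientation: [0.001, 0.082, 0.997, 0.0]
ft_force: [-0.8, 0.8, 0.4]
opening: 61.0
finger_force: 43.7
clock: 7.3
tcp_pos: [469.6, 249.6, 3.1]
orientation: [-0.0, 0.082, 0.997, 0.0]
ft_force: [0.2, 0.6, -0.4]
opening: 60.8
finger_force: 43.7
```

```bash
python3 jog.py '0 0 1 0 0 0;0 0 2 0 0 0;0 0 3 0 0 0;0 0 3 0 0 0;0 0 3 0 0 0'; python3 jog.py '0 0 0.5 0 0 0;0 0 1 0 0 0;0 0 1.5 0 0 0;0 0 1.5 0 0 0'
```

```text
clock: 7.8
tcp_pos: [469.6, 249.6, 0.1]
orientation: [-0.0, 0.082, 0.997, 0.0]
ft_force: [0.1, -0.4, 0.1]
opening: 60.9
finger_force: 43.7
clock: 8.2
tcp_pos: [469.7, 249.6, -1.4]
orientation: [0.0, 0.082, 0.997, 0.0]
ft_force: [-0.8, 0.1, -0.7]
opening: 60.9
finger_force: 43.7
```

```bash
python3 jog.py '0 0 0.5 0 0 0;0 0 1 0 0 0;0 0 1 0 0 0;0 0 1 0 0 0'; python3 jog.py '0 0 0.5 0 0 0;0 0 1 0 0 0;0 0 1 0 0 0;0 0 1 0 0 0'
```

```text
clock: 8.6
tcp_pos: [469.7, 249.6, -1.5]
orientation: [0.0, 0.082, 0.997, -0.0]
ft_force: [-4.0, -1.6, 9.4]
opening: 61.0
finger_force: 44.8
clock: 9.0
tcp_pos: [469.7, 249.6, -1.5]
orientation: [0.0, 0.082, 0.997, -0.0]
ft_force: [-8.7, -3.0, 19.3]
opening: 60.9
finger_force: 45.9
```

```bash
python3 jog.py '0 0 -1 0 0 0;0 0 -1.5 0 0 0;0 0 -1.5 0 0 0'; python3 jog.py '0 0 0 0 0 0;0 0 0 0 0 0;0 0 0 0 0 0;0 0 0 0 0 0;0 0 0 0 0 0' 84; python3 jog.py '0 0 -5 0 0 0;0 0 -15 0 0 0;0 0 -40 0 0 0;0 0 -80 0 0 0;0 0 -125 0 0 0;0 0 -170 0 0 0;0 0 -210 0 0 0;0 0 -225 0 0 0;0 0 -225 0 0 0';python3 - <<'E'
from h import *
np.set_printoptions(precision=1,suppress=True)
d=snap('wrist','w4.png')
g=cv2.cvtColor(d['pixels'],cv2.COLOR_RGB2HSV).astype(int)
t=snap('top','t4.png'); s=snap('scene','s4.png')
a=d['pixels'][:,:,::-1]; b=cv2.resize(s['pixels'][:,:,::-1],(320,200)); c=cv2.resize(t['pixels'][:,:,::-1],(320,200))
cv2.imwrite('pics/c4.png',np.vstack([a,np.hstack([b,c])[:,:640]]))
# heater frame estimates
yaw=np.radians(-9.4); ex=np.array([np.cos(yaw),np.sin(yaw)]); ey=np.array([-ex[1],ex[0]])
pin=np.array([647.7,-20.1]); peg=np.array([675.3,-7.6,147.3]); c0=np.array([637.9,-125.5])
h=c0+110*ex; print('hinge',h,'pin in hinge frame',(pin-h)@ex,(pin-h)@ey,'peg',(peg[:2]-h)@ex,(peg[:2]-h)@ey,'angle',np.arctan2(peg[2]-75.5,-(peg[:2]-h)@ex),'r',np.hypot(peg[2]-75.5,(peg[:2]-h)@ex))
print('grip',h-195*ex); rel([*(h-195*ex),220],80.6)
E
```

```text
clock: 9.3
tcp_pos: [469.9, 249.7, -1.5]
orientation: [0.0, 0.082, 0.997, 0.0]
ft_force: [-2.2, 0.9, 6.5]
opening: 60.8
finger_force: 44.5
clock: 9.8
tcp_pos: [469.6, 249.6, -1.9]
orientation: [-0.0, 0.082, 0.997, 0.0]
ft_force: [-0.2, 0.2, -0.3]
opening: 84.2
finger_force: 0.0
clock: 10.7
tcp_pos: [471.0, 249.9, 226.5]
orientation: [0.002, 0.082, 0.997, 0.001]
ft_force: [0.1, -0.3, -0.9]
opening: 83.9
finger_force: 0.0
hinge [ 746.4 -143.5] pin in hinge frame -117.54614923651862 105.58530026334249 peg -92.35833210418663 122.42524884129837 angle 0.6608120105455331 r 116.98419341546632
grip [ 554.  -111.6]
row [-142.7, -342.4, 1.6] [-0.001, -0.002, 0.0]
```

View pics/c4.png

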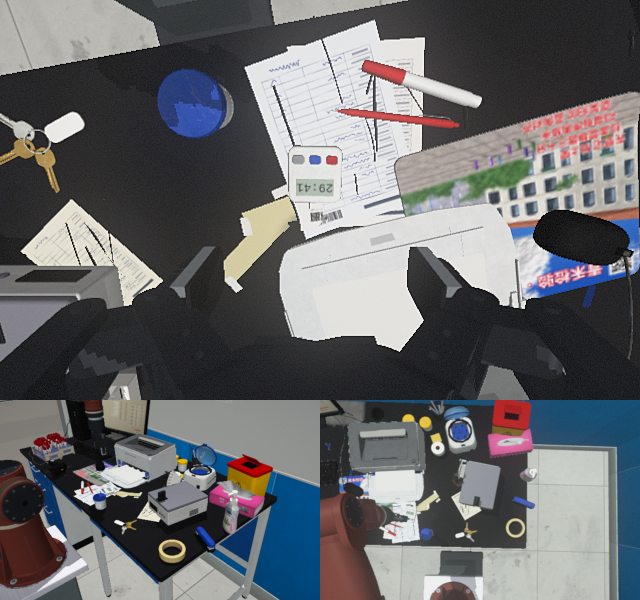

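The timer lies flat and face up at (315,173) on the papers, released and clear of other things. The heater geometry is consistent: pin at radius 117.5 mm, peg at radius 117 mm, index angle about 0.66. Next is the fin.

```bash
python3 jog.py '-12 -30 0 0 0 0;-30 -72 0 0 0 0;-48 -115 0 0 0 0;-66 -158 0 0 0 0;-84 -201 0 0 0 0;-102 -244 0 0 0 0;-120 -287 0 0 0 0;-135 -323 5 0 0 0;-143 -342 15 0 0 0;-143 -342 25 0 0 0' 50; python3 jog.py '0 0 0 0 0 0;0 0 0 0 0 0'
python3 - <<'E'
from h import *
d=snap('wrist','w5.png')
for n,p in dict(fintop=(554,-111.6,130),lidc=(637.9,-125.5,90)).items(): print(n,proj(d,p).round(0))
rel([554,-111.6,97],80.6); print(get_state()['tcp_pos'])
E
```

```text
clock: 11.85
tcp_pos: [554.3, -113.5, 195.3]
orientation: [-0.001, 0.083, 0.997, 0.0]
ft_force: [0.5, 0.2, 0.1]
opening: 50.0
finger_force: 0.0
clock: 12.05
tcp_pos: [554.3, -110.0, 197.2]
orientation: [-0.001, 0.081, 0.997, 0.0]
ft_force: [-0.7, 0.1, 0.4]
opening: 50.2
finger_force: 0.0
fintop [313. 214.]
lidc [314. 291.]
row [0.3, -1.8, 101.0] [0.0, -0.001, 0.002]
[ 554.67459356 -109.94863286  197.97087501]
```

View pics/w5.png

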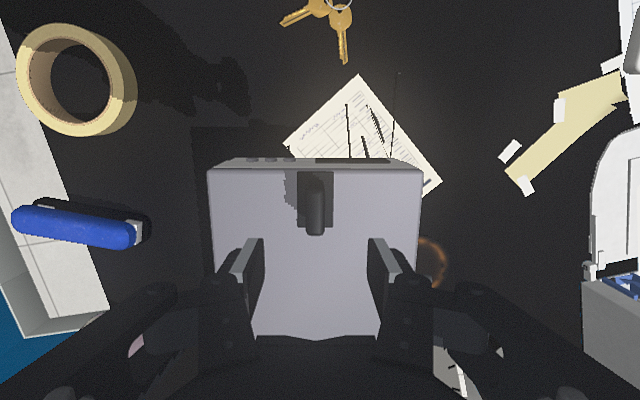

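The picture shows the fin's top at about (316,208) against a predicted (313,214). That's 2 mm to the left and about 3 mm nearer the robot. Both fingers are well clear, so I'll go down and grip.

```bash
python3 jog.py '2 -0.5 20 0 0 0;2 -0.5 50 0 0 0;2 -0.5 75 0 0 0;2 -0.5 90 0 0 0;2 -0.5 97 0 0 0;2 -0.5 100 0 0 0;2 -0.5 100 0 0 0' && python3 jog.py '0 0 0 0 0 0;0 0 0 0 0 0;0 0 0 0 0 0;0 0 0 0 0 0;0 0 0 0 0 0;0 0 0 0 0 0;0 0 0 0 0 0' 5 50
```

```text
clock: 12.8
tcp_pos: [553.4, -111.3, 98.9]
orientation: [0.001, 0.082, 0.997, -0.0]
ft_force: [0.1, 0.7, 1.1]
opening: 49.6
finger_force: 0.0
clock: 13.5
tcp_pos: [553.6, -110.3, 99.0]
orientation: [0.001, 0.081, 0.997, 0.001]
ft_force: [1.1, 6.5, 2.4]
opening: 13.0
finger_force: 50.7
```

```bash
python3 jog.py '-1 0 -5 0 0 0;-3 0 -12 0 0 0;-5 0 -19 0 0 0;-8 0 -28 0 0 0;-12 0 -38 0 0 0;-16 0 -47 0 0 0;-21 0 -56 0 0 0;-21 0 -56 0 0 0' && python3 jog.py '-5 0 -8 0 0 0;-10 0 -17 0 0 0;-16 0 -25 0 0 0;-23 0 -33 0 0 0;-30 0 -40 0 0 0;-37 0 -47 0 0 0;-42 0 -52 0 0 0;-45 0 -55 0 0 0;-45 0 -55 0 0 0;-45 0 -55 0 0 0'
python3 - <<'E'
from h import *
d=snap('wrist','w6.png'); t=snap('top','t6.png'); s=snap('scene','s6.png')
a=cv2.resize(s['pixels'][110:260,285:425],None,fx=3,fy=3,interpolation=2); b=cv2.resize(d['pixels'],(380,238)); c=cv2.resize(t['pixels'][110:230,265:375],None,fx=3.4,fy=3.4,interpolation=2)
im=np.zeros((600,800,3),'uint8'); im[:450,:420]=a; im[:238,420:]=b; im[238:238+360,420:750]=cv2.resize(t['pixels'][110:230,265:375],(330,360),interpolation=2)
cv2.imwrite('pics/c6.png',im[:,:,::-1]); print(s['s']['tcp_pos'],s['s']['ft_force'],s['s']['opening'])
E
```

```text
clock: 14.3
tcp_pos: [573.6, -113.6, 154.2]
orientation: [-0.001, 0.082, 0.997, 0.001]
ft_force: [-0.6, 6.3, -5.6]
opening: 13.3
finger_force: 49.3
clock: 15.3
tcp_pos: [617.2, -120.9, 208.0]
orientation: [-0.002, 0.082, 0.997, 0.001]
ft_force: [-2.0, 5.4, -6.5]
opening: 12.9
finger_force: 49.7
[ 617.15343065 -120.88383748  207.93724324] [-1.54063743  6.30304927 -7.3119136 ] 13.416642249988467
```

View pics/c6.png

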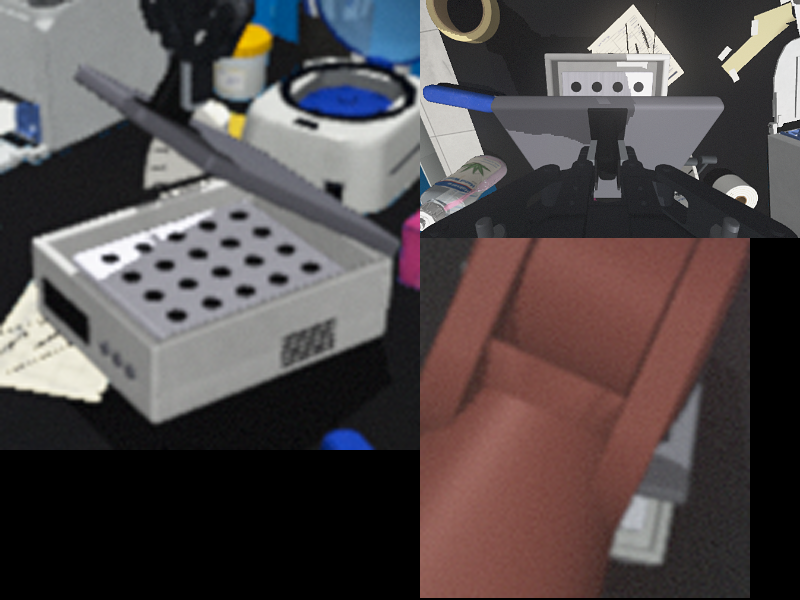

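The lid is up and held by the fin, which is between the fingers at about (605,160) in the composite. Pin and peg show near wrist pixel (463,266). From the TCP the lid angle is about 0.643, against 0.66 for the index. I'll use a close-up for the final check.

Run:
```python
import cv2,numpy as np
w=cv2.imread('pics/w6.png'); s=cv2.imread('pics/s6.png')
a=cv2.resize(w[230:330,430:530],(600,600),interpolation=cv2.INTER_CUBIC)
b=cv2.resize(s[120:195,305:330],(200,600),interpolation=cv2.INTER_CUBIC)
cv2.imwrite('pics/c7.png',np.hstack([a,b]))
```

```text
(no output)
```

View pics/c7.png

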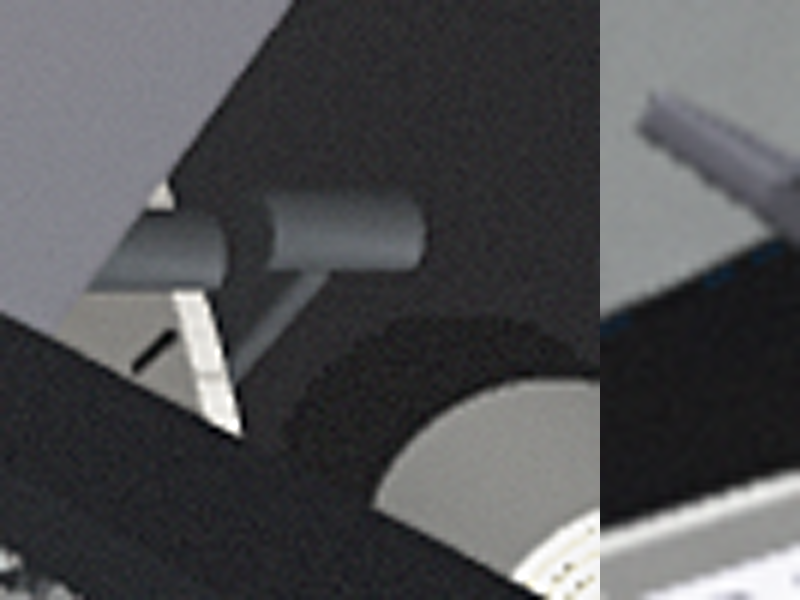

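The close-up shows the pin's end axis at wrist pixel (467,271.7) and the peg's middle at (487.5,268.4), so they are nearly level. I'll convert both to angles on their known planes.

Run:
```python
from h import *
w=load('w6.png'); w1=load('w1.png')
yaw=np.radians(-9.4); ex=np.array([np.cos(yaw),np.sin(yaw),0]); ey=np.array([-ex[1],ex[0],0]); h=np.array([746.4,-143.5,75.5])
def ang(d,u,v,y):
    o,r=ray(d,u,v); p=o+r*((y-(o-h)@ey)/(r@ey))-h; a=-p@ex; return np.arctan2(p[2],a).round(3),np.hypot(a,p[2]).round(1)
# radius constraint: angle of circle point nearest the pixel (y known)
from scipy.optimize import minimize_scalar
def fit(d,u,v,y):
    f=lambda t:np.sum((proj(d,h-118*np.cos(t)*ex+y*ey+[0,0,118*np.sin(t)])-[u,v])**2)
    r=minimize_scalar(f,bounds=(0,1.2),method='bounded'); return r.x.round(3),np.sqrt(r.fun).round(1)
for n,a in dict(pin=(w,467,271.7,106),peg=(w,487.5,268.4,121),peg1=(w1,520,188,121),pin_closed=(w1,463,146.5,106)).items(): print(n,ang(*a),fit(*a))
for t in(.62,.64,.66,.68,.70): print(t,[proj(w,h-118*np.cos(t)*ex+y*ey+[0,0,118*np.sin(t)]).round(1).tolist() for y in(106,121)])
print(get_state()['clock'],get_state()['tcp_pos'])
```

```text
pin (np.float64(0.7), np.float64(122.9)) (np.float64(0.689), np.float64(3.4))
peg (np.float64(0.68), np.float64(122.8)) (np.float64(0.67), np.float64(3.8))
peg1 (np.float64(0.68), np.float64(120.8)) (np.float64(0.671), np.float64(3.0))
pin_closed (np.float64(0.145), np.float64(118.2)) (np.float64(0.144), np.float64(0.2))
0.62 [[460.4, 262.1], [481.2, 262.1]]
0.64 [[461.4, 265.1], [482.3, 265.1]]
0.66 [[462.4, 268.1], [483.4, 268.1]]
0.68 [[463.3, 271.2], [484.4, 271.2]]
0.7 [[464.2, 274.4], [485.5, 274.4]]
15.45 [ 617.15676368 -120.84656219  207.9916227 ]
```

The relative reading in the one view puts the pin about 0.02 rad above the peg. That is inside the tolerance, so I'll trim about half of it, settle and check.

```bash
python3 jog.py '1 0 0.8 0 0 0;2 0 1.7 0 0 0;2 0 1.7 0 0 0;2 0 1.7 0 0 0;2 0 1.7 0 0 0;2 0 1.7 0 0 0;2 0 1.7 0 0 0;2 0 1.7 0 0 0'
python3 - <<'E'
from h import *
a=load('w6.png')['pixels']; d=snap('wrist','w8.png'); b=d['pixels']
# template shift of the pin end (against lid-fixed view) and of the peg
g=lambda im:cv2.cvtColor(im,cv2.COLOR_RGB2GRAY)
for n,(x0,x1,y0,y1) in dict(pin=(455,471,260,282),peg=(472,504,258,278)).items():
    r=cv2.matchTemplate(g(b)[y0-12:y1+12,x0-12:x1+12],g(a)[y0:y1,x0:x1],cv2.TM_CCOEFF_NORMED); _,m,_,l=cv2.minMaxLoc(r); print(n,'shift',l[0]-12,l[1]-12,round(m,2))
s=get_state(); print(s['clock'],s['tcp_pos'],s['ft_force'],abs(s['joint_vel']).max())
t=snap('top','t8.png'); print('timer still', np.abs(t['pixels'][230:300,150:230].astype(int)-load('t6.png')['pixels'][230:300,150:230]).mean())
E
```

```text
clock: 16.25
tcp_pos: [616.0, -120.7, 206.9]
orientation: [-0.0, 0.082, 0.997, 0.001]
ft_force: [0.3, 6.4, -5.7]
opening: 13.0
finger_force: 49.8
pin shift 0 1 0.99
peg shift 1 2 0.98
16.3 [ 615.94362542 -120.68278271  206.84408193] [ 1.45454693  6.63457342 -6.37113539] 0.0019510630464877655
timer still 2.0520238095238095
```

```bash
python3 -c "
from station import arm, eyes, job, get_state
print(job.finish_job())"
```

```text
the job is handed in; nothing more can be done
None
```

I handed the job in with the timer face up on the desk by (470, 250) mm and the lid held still by its fin, the pin about 0.01 rad above the index tip by my last measurement; no verdict was returned.

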